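# Post the brass ring pack through the drop box flap

### The arm

A 7-joint arm with a two-finger parallel gripper is mounted at the origin on the work surface. World frame = base frame: x ahead of the robot, y to its left, z up, the work surface at z = 0. Lengths are in m, angles in rad, forces in N, time in s.
With the tool pointing down it reaches from about 0.35 to 0.9 m from the base axis. Payload 8.1 kg.
Tool frame: the origin (TCP) lies between the finger pads; the fingertips stand 17 mm ahead of it and the grasp point (between the pads) lies 2 mm behind it; z points along the fingers, y is the line along which they close (so a half turn about z gives the same grasp; the last joint's range is limited). The gripper opens to 92 mm and grips with 3 to 60 N. Pads are 19 mm wide; open, the fingers measure 130 mm over their backs; the gripper's body (75 mm by 190 mm) begins 47 mm behind the grasp point.
Start: joints at [-1.358, 0.434, 0.025, 1.573, -0.012, 1.134, -0.075], TCP at [0.194, 0.594, 0.244] pointing down, gripper open.
Joint ranges: [-2.62, 2.62], [-0.44, 2.09], [-1.27, 1.32], [0.08, 2.57], [-1.32, 4.46], [0.12, 2], [-2.74, 2.74]. Speed limits (rad/s): [2.22, 2.22, 3.01, 3.01, 3.14, 3.14, 3.14].

### API

Orientations are given as a rotation vector (axis times angle).
In Python, from cell import observe, get_image, calibration, sign_off, look_for, regions_of, landmark_of gives the robot as it stands.
- The arm moves only by the tool jog_arm, never from a script. Its argument "plan" is a list of rows, each an object with "offset": the shift along the tool's x, y, z normalised to -1 to 1, where 1 is 0.15 m, a list of three; "twist": the turn, a rotation vector about the tool's x, y, z normalised to -1 to 1, where 1 is 2 pi rad, a list of three; "fingers": the gripper command: -1 is shut, 1 is fully open, values between are in proportion. In form: [{"offset": [x, y, z], "twist": [ax, ay, az], "fingers": fingers}, ...]. A call has 1 to 20 rows; each row is the pose to reach, as a shift and turn from the pose commanded when the call began, along the tool's axes at that moment, turning the shorter way round; what a row does not reach only later rows make up. A row lasts 1/8 s, in which the tool goes at most 62.5 mm and 10.7 degrees, less where a joint would pass 70% of its speed; a pose out of reach is approached as far as the arm can. A call with a number of a shift or a turn outside -1 to 1 is refused whole. A call with a gripper value outside its range is refused whole. The fingers move at their own pace and stop on an object; "newtons" is the grip in N (left out, the last holds). Time passes only in rows, so rows that repeat a pose let the fingers close. It gives the time, the measured TCP pose, the force, the opening and the grip force at its end, in the units of the state.
- observe(): the state, without advancing time (a new reading comes with each control period).
- get_image(name): name is "scene" or "top"; returns the picture (400x640x3 uint8, red, green, blue); there is no depth.
- calibration(name): a dict with "fov_y" (degrees; the focal length in pixels is half the picture's height over the tangent of half this angle, whatever the lens; pixels are square), "cx", "cy" (the principal point, pixels), "position" and "attitude" of the camera in the world. Camera axes: x right, y down, z forward; pixel columns grow to the right and rows downward; lengths in m; the calibration is good to about 2 mm. A picture is of the moment at which its call begins. calibration takes no time and is no camera call.
- sign_off(): hands the job in; it is judged then, once.
Trained networks look in the newest picture that a camera, given by its name, has taken for a name from the list of things; names that differ only in an ending like _2 or _b are one class to them, and where a whole thing is asked for, a point or a joint stands for the part that bears it (a point fixed in the world has none). Each returns a list of dicts, best first, with "conf" (0 to 1); they miss things now and then, are a little off and sometimes report something else, mostly with a low value. They report only what shows in the picture. A call takes as long as a camera call. They do not tell look-alikes from the thing itself.
- look_for(thing, camera): "box" ([left, top, width, height] as shares, 0 to 1, of the picture: columns of its width, rows of its height, round what is visible of it).
- regions_of(thing, camera): "region" (400x640 bool, what is visible of it) and "box" ([left, top, width, height] as shares, 0 to 1, of the picture: columns of its width, rows of its height, round what is visible of it).
- landmark_of(thing, camera): "at" ([row, column] as shares, 0 to 1, of the picture: columns of its width, rows of its height: a listed point, or the origin of a listed thing).
The state is a dict: "clock": time; "joints": joint angles; "dq": joint speeds; "joint_efforts": joint torques, N m; "position": TCP position; "ee_rot": TCP orientation; "force": force on the tool from outside, world axes, zero at the start; "ft_torque": the same for the moment, N m; "width": opening from 0.0 (shut) to 1.0 (fully open); "gripper_force": force on a finger pad.
Only numpy, scipy, OpenCV 4.12 (cv2) and the standard library are available. Lean on these libraries where they do the work, as an engineer would, in place of code of your own. Each camera call takes 0.05 s, during which the arm holds its last target. There are 200 camera calls.

### The job

With one fingertip push the drop box's orange self-closing flap open and keep it open, and with the other finger push the black pack of brass rings along the deck and over the edge so that it drops into the box; hold the flap open until the pack has dropped in, then let the flap close fully. Only push: do not pick up or lift the pack, and leave the blue pack of silver rings, the wire spool and the ring jar where they stand.

Things in the scene. Friction and masses are not known exactly. Their poses are not given: they have to be found in the camera images.
- drop_box: Fixed blue drop box, 240 (its x) by 250 mm (its y). Origin: centre of its underside, on the table; x points from the deck to the flap, away from the robot. Bare-metal deck 130 mm above the table, from x = -110 mm to the lip at x = +20 mm; beyond it an opening 80 mm deep in x, covered by the flap, with 4 mm cheeks at y = +-123 mm. Behind the hinge a strip at 172 mm, its highest part. Inner floor at 4 mm.
- lip (a point): Middle of the deck's lip, marked by a thin yellow line (the edge over which the pack drops): drop box x = 20 mm, y = 0, height 130 mm. Axes as the drop box.
- flap_edge (a point): Middle of the free lower edge of the orange flap (moves with it). Closed, the flap is a flat sheet 88 mm long, 232 mm wide, 2.5 mm thick, sloping up from this edge at the lip (deck height) to its hinge, 80 mm beyond the lip and 38 mm above the deck. The hinge runs along the drop box's y.
- flap (a joint): Flap angle in rad: 0 closed, growing as its free edge is pushed inwards (box +x) and down; stop at 1.05. A spring shuts it in under 1 s: 1 N at the free edge opens it, up to 10 N nearer the hinge. A fingertip 10 mm above the deck whose front is 50 to 65 mm past the lip holds it about 0.3 to 0.6 rad open; a pack pushed over the lip behind that finger then drops through.
- brass_pack: Loose pack of brass rings to be posted: square box 40 x 40 x 30 mm high, about 80 g, black with gold-coloured rings set in its top. Origin: centre of its underside; z up. It stands on the deck about 55 to 80 mm before the lip and about 50 mm to the left or right of the middle, roughly square to the deck.
- steel_pack: Loose pack of silver rings, to be left alone: the same box in blue with silver-coloured rings, on the other half of the deck. Origin: centre of its underside.
- wire_spool: Bystander: spool of brass wire with black flanges, standing on the table beside the drop box, diameter 84 mm, 55 mm high. Origin: centre of its underside.
- ring_jar: Bystander: clear jar of brass rings with white cap, on the table beside the drop box, diameter 74 mm, 97 mm high. Origin: centre of its underside.
Not all that is in view belongs to the job. Leave any pink or purple look-alike of the brass_pack alone.

How it is judged:
By the outcome, as a careful person would: the job done as asked, in the order asked, and still so for the second after the job is handed in, with the robot touching nothing.
It also fails if it takes over 35 s, if anything falls off the work surface, if the arm or the gripper's body presses on something with over 40 N, if the wrist force passes 120 N, or if a joint passes its speed limit or range.

## Working session

There is one attempt and no reset: what is moved stays moved. The work goes in short steps, Python scripts to look and compute and a tool call to move; the robot and the scene stay as the last step left them, time stands still between calls to the robot, and variables do not carry over. Pictures are saved under pics/ and viewed, at most 10 in all, crops included, and the job is handed in when it is done.

Besides the shell and the picture viewer there is one more tool, called after ">>>" as name(argument=value, ...) on one line, values as JSON. jog_arm: Moves the arm, as the interface text tells. Scaled input: -1 to 1 covers 0.15 m each way for a shift and 2 pi rad each way for a turn. Its arguments: {"type":"object","properties":{"plan":{"type":"array","items":{"type":"object","properties":{"offset":{"type":"array","items":{"type":"number","minimum":-1,"maximum":1}},"twist":{"type":"array","items":{"type":"number","minimum":-1,"maximum":1}},"fingers":{"type":"number"}}}},"newtons":{"type":"number"}},"required":["plan"]}

```bash
mkdir -p pics; python3 - <<'E'
from cell import *
import cv2
print(observe())
for n in("scene","top"):
    im=get_image(n); cv2.imwrite(f"pics/{n}0.png",im[:,:,::-1]); print(n,calibration(n))
    for t in("brass_pack","steel_pack","lip","flap_edge","drop_box","wire_spool","ring_jar"):
        print(t,[( [round(float(v),4) for v in d['at']],round(d['conf'],2), (round(d['at'][1]*640),round(d['at'][0]*400))) for d in landmark_of(t,n)][:4])
E
```

```text
{'clock': 0.0, 'joints': array([-1.35760624,  0.4351979 ,  0.02497417,  1.57410894, -0.01161608,
        1.13400278, -0.07508905]), 'dq': array([ 8.64836649e-04,  4.36036760e-04,  1.89558080e-03, -1.57792555e-03,
        1.64057500e-03,  1.58080813e-03,  7.84339519e-06]), 'joint_efforts': array([-2.80430868e-04, -6.67831135e+01,  9.84704420e-01, -3.14475095e+01,
       -6.06365525e-02,  4.25726152e-02,  1.64898338e-04]), 'position': array([0.19400012, 0.59360935, 0.24295597]), 'ee_rot': array([-4.94068104e-01, -3.10237686e+00,  2.46169703e-03]), 'force': array([-0.78503039,  0.57943083,  0.45463047]), 'ft_torque': array([-0.02533102,  0.02233897,  0.02383218]), 'gripper_force': 0.0, 'width': 1.0014414426739382}
scene {'fov_y': 50.990394092873544, 'cx': 316.49485617565534, 'cy': 195.47461307693246, 'position': array([1.05444806, 0.32468949, 0.90618256]), 'attitude': array([-1.40559631, -2.27514038,  0.78732477])}
brass_pack [([0.7955, 0.6116], 0.9, (391, 318)), ([0.518, 0.5127], 0.79, (328, 207)), ([0.5048, 0.5602], 0.53, (359, 202)), ([0.4708, 0.5148], 0.44, (329, 188))]
steel_pack [
[... 258 characters left out ...]
1))]
ring_jar [([0.5845, 0.3572], 0.76, (229, 234))]
top {'fov_y': 49.31115499109303, 'cx': 321.01342003692326, 'cy': 196.51704211380337, 'position': array([0.38081098, 0.07364102, 0.98944145]), 'attitude': array([-2.19822399,  2.13086208, -0.19356029])}
brass_pack [([0.343, 0.3205], 0.86, (205, 137)), ([0.6578, 0.507], 0.68, (324, 263)), ([0.462, 0.4586], 0.64, (294, 185)), ([0.6528, 0.4416], 0.57, (283, 261))]
steel_pack [([0.4647, 0.5325], 0.78, (341, 186))]
lip [([0.3795, 0.4908], 0.7, (314, 152))]
flap_edge [([0.3762, 0.4923], 0.58, (315, 150))]
drop_box [([0.4352, 0.4928], 0.64, (315, 174))]
wire_spool [([0.495, 0.3516], 0.66, (225, 198))]
ring_jar [([0.393, 0.6208], 0.66, (397, 157))]
```

View pics/scene0.png

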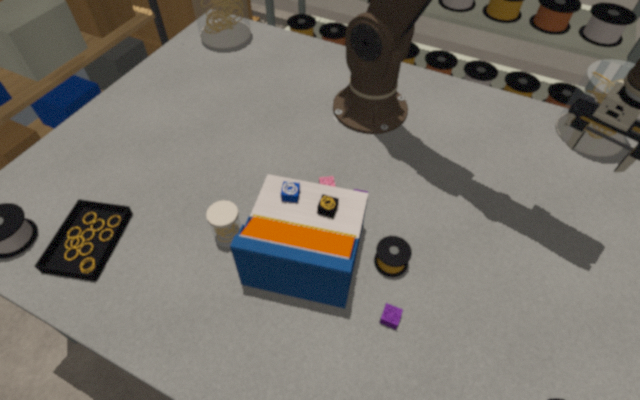

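View pics/top0.png

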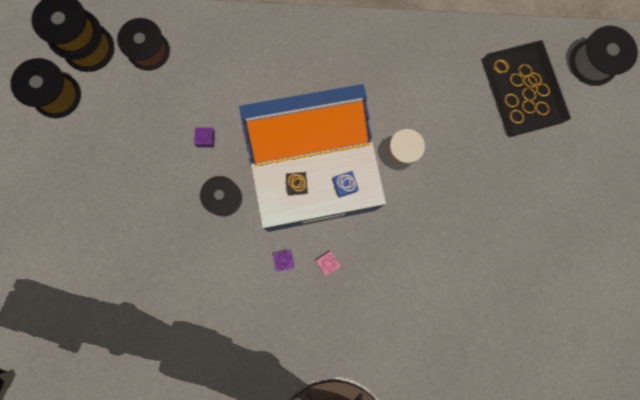

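Candidates for the brass pack: top (297,183) / scene (328,205), black with gold rings on the deck. The look-alikes are purple at top (204,137) and (284,260) and pink at (328,263), with scene counterparts at (391,316), (360,191) and (327,183). The blue pack is at top (345,183). I choose the black one at (297,183) and will check it in a close crop.

```bash
cat > h.py <<'E'
from cell import *
import numpy as np, cv2
from scipy.spatial.transform import Rotation as R
def cam(n):
    c=calibration(n); f=200/np.tan(np.radians(c['fov_y'])/2)
    K=np.array([[f,0,c['cx']],[0,f,c['cy']],[0,0,1]]); Rm=R.from_rotvec(c['attitude']).as_matrix()
    return K,Rm,np.array(c['position'])
C={n:cam(n) for n in("scene","top")}
def P(n): K,Rm,p=C[n]; return K@np.c_[Rm.T,-Rm.T@p]
def tri(s,t):
    X=cv2.triangulatePoints(P("scene"),P("top"),np.array(s,float),np.array(t,float)).ravel(); X=X[:3]/X[3]
    return X,[proj(n,X)-u for n,u in(("scene",s),("top",t))]
def proj(n,X): q=P(n)@np.r_[X,1]; return q[:2]/q[2]
def onz(n,u,z):
    K,Rm,p=C[n]; d=Rm@np.linalg.solve(K,np.r_[u,1]); return p+d*(z-p[2])/d[2]
E
python3 - <<'E'
from h import *
s=cv2.imread("pics/scene0.png");t=cv2.imread("pics/top0.png")
a=cv2.resize(s[165:315,225:385],None,fx=2.5,fy=2.5,interpolation=cv2.INTER_CUBIC)
b=cv2.resize(t[80:230,235:395],None,fx=2.5,fy=2.5,interpolation=cv2.INTER_CUBIC)
cv2.imwrite("pics/crop0.png",np.hstack([a,b]))
L={"brass":((.5127,.518),(.4586,.462)),"steel":((.4573,.4842),(.5325,.4647)),"lip":((.475,.5653),(.4908,.3795)),"spool":((.6077,.6522),(.3516,.495)),"jar":((.3572,.5845),(.6208,.393)),"box":((.478,.6208),(.4928,.4352))}
for k,(u,v) in L.items():
    X,e=tri(np.array(u)*[640,400],np.array(v)*[640,400]); print(k,X.round(4),np.round(e,1).tolist())
print({n:C[n][1][:,2].round(2) for n in C})
def orange(n,im):
    h=cv2.cvtColor(im,cv2.COLOR_BGR2HSV); m=cv2.inRange(h,(5,200,150),(18,255,255))
    c=max(cv2.findContours(m,0,2)[0],key=cv2.contourArea); print(n,cv2.approxPolyDP(c,4,True).reshape(-1,2).tolist())
orange("scene",s);orange("top",t)
E
```

```text
brass [0.5247 0.098  0.1377] [[0.5, 0.1], [0.5, -0.2]]
steel [0.5257 0.005  0.1362] [[0.0, 0.0], [0.0, -0.0]]
lip [0.593  0.0644 0.1299] [[-2.2, -0.3], [-2.1, 0.7]]
spool [ 0.5114  0.2589 -0.0016] [[-0.6, -0.0], [-0.6, 0.2]]
jar [ 0.6216 -0.1368 -0.0015] [[-0.2, -0.1], [-0.2, 0.1]]
box [0.5729 0.0574 0.    ] [[-1.8, -0.3], [-1.7, 0.6]]
{'scene': array([-0.56, -0.27, -0.78]), 'top': array([ 0.14, -0.03, -0.99])}
scene [[242, 232], [349, 255], [353, 239], [257, 217]]
top [[362, 102], [248, 122], [255, 161], [366, 141]]
```

View pics/crop0.png

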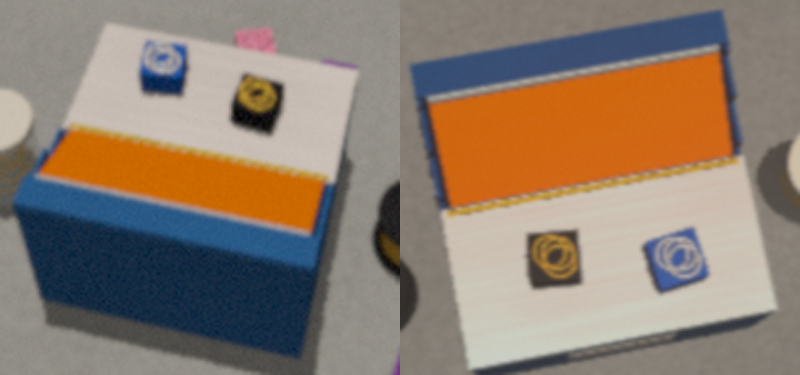

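The crop confirms it: black pack with gold rings on the +y half of the deck (crop left panel 257,103; right panel 554,258), blue/silver pack at (677,258). The yellow lip line runs from (445,211) to (740,160) in the right panel. Next I fit the box pose and the pack silhouettes.

```bash
cat > m.py <<'E'
from h import *
from scipy.optimize import least_squares, minimize
def box2w(p,q): x,y,a=p; c,s=np.cos(a),np.sin(a); q=np.asarray(q,float); return np.array([x+c*q[0]-s*q[1],y+s*q[0]+c*q[1],q[2]])
def mask(n,p,z0,h=.03,w=.02):
    S=8; pts=np.array([proj(n,box2w(p,(a*w,b*w,z))) for a in(-1,1) for b in(-1,1) for z in(z0,z0+h)])
    m=np.zeros((400,640),np.uint8); hull=cv2.convexHull((pts*16).round().astype(np.int32)); cv2.fillConvexPoly(m,hull,255,cv2.LINE_AA,4); return m.astype(float)/255
def fitpack(masks,p0,z0=.13):
    f=lambda p:sum(np.abs(mask(n,(p[0],p[1],p[2]),z0)-m).sum() for n,m in masks.items())
    best=min((minimize(f,(p0[0],p0[1],a),method="Nelder-Mead",options=dict(initial_simplex=[(p0[0],p0[1],a),(p0[0]+.006,p0[1],a),(p0[0],p0[1]+.006,a),(p0[0],p0[1],a+.2)],xatol=1e-5)) for a in p0[2]+np.array([-.3,0,.3])),key=lambda r:r.fun)
    return best.x,best.fun,[m.sum() for m in masks.values()]
def blob(im,lo,hi,u,close=5):
    m=cv2.inRange(cv2.cvtColor(im,cv2.COLOR_BGR2HSV),lo,hi); m2=np.zeros_like(m); r=16; x,y=map(int,u)
    m2[y-r:y+r,x-r:x+r]=m[y-r:y+r,x-r:x+r]; m2=cv2.morphologyEx(m2,cv2.MORPH_CLOSE,np.ones((close,close)))
    c=max(cv2.findContours(m2,0,2)[0],key=cv2.contourArea); o=np.zeros_like(m); cv2.drawContours(o,[cv2.convexHull(c)],-1,255,-1); return o/255.
E
python3 - <<'E'
from m import *
obs=[("top",(253,164.4),(.02,.125,.13)),("top",(371,144),(.02,-.125,.13)),("scene",(252.2,215.8),(.02,-.125,.13)),("scene",(357.8,235.8),(.02,.125,.13)),
("top",(263.8,227.2),(-.11,.125,.13)),("top",(385,203.2),(-.11,-.125,.13)),("scene",(268.2,175),(-.11,-.125,.13)),("scene",(367.8,192.2),(-.11,.125,.13)),
("top",(248,122),(.1,.116,.168)),("top",(362,102),(.1,-.116,.168)),("scene",(242,232),(.1,-.116,.168)),("scene",(349,255),(.1,.116,.168))]
r=least_squares(lambda p:np.concatenate([proj(n,box2w(p,q))-u for n,u,q in obs]),(.573,.06,.1),loss="soft_l1")
b=r.x; print("box",b.round(4)); 
for n,u,q in obs: print(n,q,(proj(n,box2w(b,q))-u).round(1))
im={n:cv2.imread(f"pics/{n}0.png") for n in C}
c,s=np.cos(b[2]),np.sin(b[2])
for k,lo,hi,u0,u1 in(("brass",(0,0,0),(180,255,95),(328,206),(297,183)),("steel",(105,110,0),(125,255,255),(291,192),(345,183))):
    ms={"scene":blob(im["scene"],lo,hi,u0),"top":blob(im["top"],lo,hi,u1)}
    if k=="brass":
        for n,u in(("scene",u0),("top",u1)):
            ms[n]=np.maximum(ms[n],0)
    x,f,a=fitpack(ms,np.array([.525,.098 if k=="brass" else .005,b[2]]))
    d=x[:2]-b[:2]; print(k,x.round(4),"err",round(f,1),a,"in box",np.round([c*d[0]+s*d[1],-s*d[0]+c*d[1],x[2]-b[2]],4))
E
```

```text
box [0.5691 0.0608 0.2227]
top (0.02, 0.125, 0.13) [-2.8  1.5]
top (0.02, -0.125, 0.13) [ 0.7 -0.4]
scene (0.02, -0.125, 0.13) [-2.1 -2.3]
scene (0.02, 0.125, 0.13) [ 0.3 -0. ]
top (-0.11, 0.125, 0.13) [-2.3  2.5]
top (-0.11, -0.125, 0.13) [0.2 2.6]
scene (-0.11, -0.125, 0.13) [-0.6 -2.9]
scene (-0.11, 0.125, 0.13) [-0.1 -1. ]
top (0.1, 0.116, 0.168) [-2.7 -0.8]
top (0.1, -0.116, 0.168) [-0.2 -1.3]
scene (0.1, -0.116, 0.168) [-2.7  1.8]
scene (0.1, 0.116, 0.168) [-0.7  2.1]
brass [0.5258 0.0964 0.3163] err 403.9 [np.float64(304.0), np.float64(282.0)] in box [-0.0343  0.0443  0.0937]
steel [ 0.5275 -0.0015  0.5721] err 635.5 [np.float64(246.0), np.float64(85.0)] in box [-0.0543 -0.0516  0.3495]
```

```bash
python3 - <<'E'
from m import *
b=np.array([.5691,.0608,.2227])
def inb(X): c,s=np.cos(b[2]),np.sin(b[2]); d=X[:2]-b[:2]; return np.round([c*d[0]+s*d[1],-s*d[0]+c*d[1],X[2]],4)
T=lambda p:(235+(p[0]-400)/2.5,80+p[1]/2.5); S=lambda p:(225+p[0]/2.5,165+p[1]/2.5)
def yaw(q): q=np.array(q); d=q[1]-q[0]; return np.arctan2(d[0],-d[1])
for k,cs,ss in(("brass",[(528,232),(579,231),(580,285),(530,288)],None),("steel",[(645,240),(698,228),(708,275),(656,291)],None)):
    q=[onz("top",T(c),.16) for c in cs]; m=np.mean(q,0); print(k,"top:",m.round(4),inb(m),"sizes",[round(float(np.linalg.norm(q[i]-q[i-1])),4) for i in range(4)],"yaws",[round(float(v),3) for v in(yaw(q[:2]),yaw([q[3],q[2]]))])
# scene top-face corners
for k,cs in(("brass",[(238,77),(283,80),(279,107),(233,102)]),("steel",[(143,43),(186,42),(184,70),(140,68)])):
    q=[onz("scene",S(c),.16) for c in cs]; m=np.mean(q,0); print(k,"scene:",m.round(4),inb(m),[round(float(np.linalg.norm(q[i]-q[i-1])),4) for i in range(4)])
for n,pts in(("top",[(445,211),(740,160),(472,368),(775,308)]),("scene",[(332,177),(68,127),(357,68),(108,25)])):
    q=[onz(n,(T if n=="top" else S)(p),.13) for p in pts]; print(n,[x.round(4)[:2].tolist() for x in q],"lip yaw",round(float(yaw(q[:2])),4),"lens",np.linalg.norm(q[1]-q[0]).round(4),np.linalg.norm(q[2]-q[0]).round(4),np.linalg.norm(q[3]-q[1]).round(4))
print(proj("scene",np.zeros(3)),proj("scene",np.array([.194,.594,.244-.0])))
E
```

```text
brass top: [0.5232 0.0922 0.16  ] [-0.0378  0.0408  0.16  ] sizes [0.0438, 0.0394, 0.0423, 0.0384] yaws [0.056, 0.095]
steel top: [ 0.5269 -0.0025  0.16  ] [-0.0551 -0.0524  0.16  ] sizes [0.0408, 0.0425, 0.0377, 0.0424] yaws [0.261, 0.334]
brass scene: [0.526  0.0971 0.16  ] [-0.034   0.0449  0.16  ] [0.0288, 0.0409, 0.0309, 0.0412]
steel scene: [0.5278 0.0009 0.16  ] [-0.0535 -0.0493  0.16  ] [0.0299, 0.04, 0.0335, 0.0403]
top [[0.5642, 0.1817], [0.6154, -0.0552], [0.4392, 0.1543], [0.4947, -0.0848]] lip yaw 0.2129 lens 0.2424 0.1279 0.1242
scene [[0.5613, 0.1866], [0.6195, -0.049], [0.4371, 0.1598], [0.4969, -0.0792]] lip yaw 0.2421 lens 0.2426 0.1271 0.1263
[368.72866045 108.06282186] [597.14874516 152.22094293]
```

```bash
cat > go.py <<'E'
from m import *
import sys
b=np.array([.570,.0612,.2255])
def target(x,y,z,flip): # box x,y ; tcp z
    a=b[2]; ex=np.array([np.cos(a),np.sin(a),0]); ty=ex*flip; tz=np.array([0,0,-1.]); tx=np.cross(ty,tz)
    return box2w(b,(x,y,z)),R.from_matrix(np.c_[tx,ty,tz])
def need(x,y,z,flip,pr=True):
    o=observe(); p,r=np.array(o['position']),R.from_rotvec(o['ee_rot']); t,q=target(x,y,z,flip)
    print("clock",o['clock'],"at",p.round(4),"target",t.round(4),"offset",(r.inv().apply(t-p)/.15).round(3),"twist",((r.inv()*q).as_rotvec()/2/np.pi).round(4))
    d=p-np.r_[b[:2],0]; c,s=np.cos(b[2]),np.sin(b[2]); print("tcp in box mm",np.round([1e3*(c*d[0]+s*d[1]),1e3*(-s*d[0]+c*d[1]),1e3*p[2]],1),"force",np.round(o['force'],1),"width",round(o['width']*92,1))
    return r
E
python3 - <<'E'
from go import *
r=need(-.024,.044,.26,1); need(-.024,.044,.26,-1); print(r.as_matrix().round(3))
E
```

```text
clock 0.8 at [0.1942 0.5941 0.2438] target [0.5368 0.0987 0.26  ] offset [-3.197 -2.429 -0.108] twist [ 0.     -0.      0.1638]
tcp in box mm [-247.2  603.4  243.8] force [ 0.6 -0.3  0.2] width 91.8
clock 0.8 at [0.1942 0.5941 0.2438] target [0.5368 0.0987 0.26  ] offset [-3.197 -2.429 -0.108] twist [ 0.      0.     -0.3362]
tcp in box mm [-247.2  603.4  243.8] force [ 0.6 -0.3  0.2] width 91.8
[[-0.951  0.311  0.   ]
 [ 0.311  0.951  0.   ]
 [-0.     0.    -1.   ]]
```

>>> jog_arm(plan=[{"offset": [-0.15, -0.12, -0.1], "twist": [0, 0, 0], "fingers": 1}, {"offset": [-0.4, -0.3, -0.1], "twist": [0, 0, 0], "fingers": 1}, {"offset": [-0.7, -0.53, -0.1], "twist": [0, 0, 0], "fingers": 1}, {"offset": [-1, -0.76, -0.1], "twist": [0, 0, 0], "fingers": 1}], newtons=30)

```text
clock: 1.3
position: [0.3022, 0.4378, 0.2589]
ee_rot: [0.494, 3.102, 0.001]
force: [1.7, 0.5, 0.1]
width: 0.996
gripper_force: 0.0
```

>>> jog_arm(plan=[{"offset": [-0.25, -0.19, 0], "twist": [0, 0, 0], "fingers": 1}, {"offset": [-0.5, -0.38, 0], "twist": [0, 0, 0], "fingers": 1}, {"offset": [-0.75, -0.57, 0], "twist": [0, 0, 0], "fingers": 1}, {"offset": [-1, -0.76, 0], "twist": [0, 0, 0], "fingers": 1}])

```text
clock: 1.8
position: [0.4093, 0.2829, 0.259]
ee_rot: [0.494, 3.102, 0.001]
force: [0.9, 0.4, -0.2]
width: 0.998
gripper_force: 0.0
```

```bash
python3 - <<'E'
from go import *
need(-.024,.044,.26,1); print(observe()['joints'].round(2))
E
```

```text
clock 1.8 at [0.4093 0.2829 0.259 ] target [0.5368 0.0987 0.26  ] offset [-1.189 -0.903 -0.007] twist [ 1.000e-04 -0.000e+00  1.638e-01]
tcp in box mm [-107.1  252.   259. ] force [ 0.9  0.4 -0.2] width 91.8
[-0.85  0.21  0.17  1.87 -0.04  1.07  0.59]
```

>>> jog_arm(plan=[{"offset": [-0.15, -0.11, 0], "twist": [0, 0, 0.02], "fingers": 1}, {"offset": [-0.3, -0.23, 0], "twist": [0, 0, 0.042], "fingers": 1}, {"offset": [-0.45, -0.34, 0], "twist": [0, 0, 0.064], "fingers": 1}, {"offset": [-0.6, -0.46, 0], "twist": [0, 0, 0.086], "fingers": 1}, {"offset": [-0.75, -0.57, 0], "twist": [0, 0, 0.108], "fingers": 1}, {"offset": [-0.9, -0.68, 0], "twist": [0, 0, 0.13], "fingers": 1}, {"offset": [-1, -0.76, 0], "twist": [0, 0, 0.15], "fingers": 1}, {"offset": [-1, -0.76, 0], "twist": [0, 0, 0.1638], "fingers": 1}, {"offset": [-1, -0.76, 0], "twist": [0, 0, 0.1638], "fingers": 1}])

```text
clock: 2.92
position: [0.5157, 0.1292, 0.2587]
ee_rot: [-1.957, -2.458, -0.0]
force: [-1.0, 0.7, -0.8]
width: 1.002
gripper_force: 0.0
```

```bash
python3 - <<'E'
from go import *
need(-.026,.044,.23,1)
E
```

```text
clock 2.925 at [0.5157 0.1292 0.2587] target [0.5348 0.0983 0.23  ] offset [-0.23   0.078  0.192] twist [ 0.     -0.      0.0001]
tcp in box mm [-37.8  78.4 258.7] force [-1.   0.7 -0.8] width 92.2
```

>>> jog_arm(plan=[{"offset": [-0.1, 0.04, 0.1], "twist": [0, 0, 0], "fingers": 1}, {"offset": [-0.23, 0.078, 0.25], "twist": [0, 0, 0], "fingers": 1}, {"offset": [-0.23, 0.078, 0.42], "twist": [0, 0, 0], "fingers": 1}, {"offset": [-0.23, 0.078, 0.42], "twist": [0, 0, 0], "fingers": 1}])

```text
clock: 3.42
position: [0.5335, 0.0983, 0.1944]
ee_rot: [-1.953, -2.458, 0.004]
force: [-0.1, 0.3, 0.4]
width: 1.001
gripper_force: 0.0
```

```bash
python3 - <<'E'
from go import *
need(-.026,.044,.157,1)
s=get_image("scene")[:,:,::-1];t=get_image("top")[:,:,::-1]
# predicted fingertip points: rear inner, front outer tips
o=observe();r=R.from_rotvec(o['ee_rot'])
for n in C: print(n,[proj(n,o['position']+r.apply(v)).round(0) for v in([0,-.046,.017],[0,.065,.017])])
a=cv2.resize(s[145:295,225:385],None,fx=2.5,fy=2.5,interpolation=cv2.INTER_CUBIC)
b_=cv2.resize(t[80:230,235:395],None,fx=2.5,fy=2.5,interpolation=cv2.INTER_CUBIC)
cv2.imwrite("pics/crop1.png",np.hstack([a,b_]))
E
```

```text
clock 3.425 at [0.5335 0.0983 0.1944] target [0.5348 0.0983 0.157 ] offset [-0.002  0.01   0.249] twist [-0.0006  0.      0.0004]
tcp in box mm [-27.3  44.3 194.4] force [-0.1  0.3  0.4] width 92.1
scene [array([332., 184.]), array([321., 223.])]
top [array([298., 199.]), array([287., 143.])]
```

View pics/crop1.png

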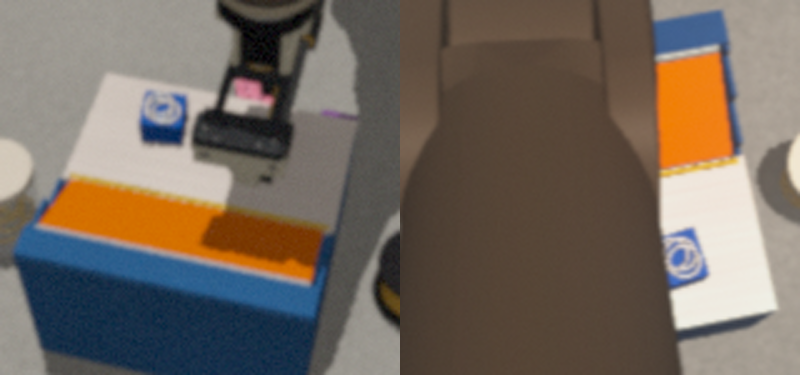

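```bash
python3 - <<'E'
from go import *
s=get_image("scene")[:,:,::-1].copy(); o=observe();r=R.from_rotvec(o['ee_rot']); k=6
im=cv2.resize(s[150:245,270:380],None,fx=k,fy=k,interpolation=cv2.INTER_CUBIC)
def dr(pts,col):
    q=np.array([(proj("scene",p)-[270,150]+.5)*k for p in pts]).astype(int); cv2.polylines(im,[q],True,col,1)
T=lambda v:o['position']+r.apply(v)
dr([T(v) for v in([-.0095,.065,.017],[.0095,.065,.017],[.0095,.065,-.04],[-.0095,.065,-.04])],(0,255,0))
dr([T(v) for v in([-.0375,.095,-.049],[.0375,.095,-.049],[.0375,.095,-.1],[-.0375,.095,-.1])],(255,255,0))
dr([box2w((.525,.096,.08),(a,c,.16)) for a,c in((-.02,-.02),(.02,-.02),(.02,.02),(-.02,.02))],(0,0,255))
dr([box2w(b,(.02,-.123,.13)),box2w(b,(.02,.123,.13))],(255,0,255))
cv2.imwrite("pics/crop2.png",im)
E
```

```text
(no output)
```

View pics/crop2.png

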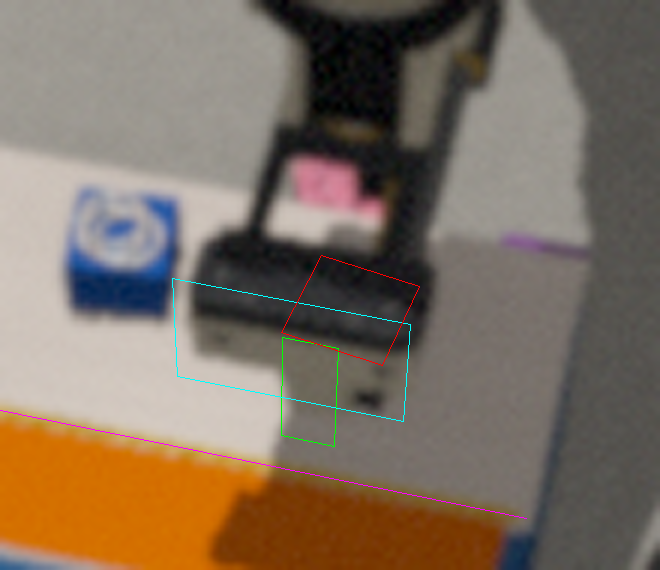

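The overlay puts the front finger (green, 282–338 × 345–445) between the blue pack (125,250) and the right-hand deck edge. The lip line (magenta) matches the picture. Part of the dark brass pack shows behind the finger at (368,398). Straddle margins are about 17 mm behind the pack and 35 mm ahead of it, so I go down.

>>> jog_arm(plan=[{"offset": [0, 0.01, 0.08], "twist": [0, 0, 0], "fingers": 1}, {"offset": [0, 0.01, 0.16], "twist": [0, 0, 0], "fingers": 1}, {"offset": [0, 0.01, 0.22], "twist": [0, 0, 0], "fingers": 1}, {"offset": [0, 0.01, 0.25], "twist": [0, 0, 0], "fingers": 1}, {"offset": [0, 0.01, 0.25], "twist": [0, 0, 0], "fingers": 1}])

```text
clock: 4.2
position: [0.536, 0.0985, 0.1579]
ee_rot: [-1.957, -2.457, 0.001]
force: [0.4, 0.2, 0.1]
width: 1.003
gripper_force: 0.0
```

```bash
python3 - <<'E'
from go import *
need(.018,.044,.157,1)
E
```

```text
clock 4.2 at [0.536  0.0985 0.1579] target [0.5777 0.1081 0.157 ] offset [0.001 0.285 0.006] twist [-0.0001  0.      0.    ]
tcp in box mm [-24.8  43.9 157.9] force [0.4 0.2 0.1] width 92.2
```

>>> jog_arm(plan=[{"offset": [0, 0.04, 0], "twist": [0, 0, 0], "fingers": 1}, {"offset": [0, 0.08, 0], "twist": [0, 0, 0], "fingers": 1}, {"offset": [0, 0.12, 0], "twist": [0, 0, 0], "fingers": 1}, {"offset": [0, 0.16, 0], "twist": [0, 0, 0], "fingers": 1}, {"offset": [0, 0.19, 0], "twist": [0, 0, 0], "fingers": 1}, {"offset": [0, 0.22, 0], "twist": [0, 0, 0], "fingers": 1}, {"offset": [0, 0.25, 0], "twist": [0, 0, 0], "fingers": 1}, {"offset": [0, 0.28, 0], "twist": [0, 0, 0], "fingers": 1}, {"offset": [0, 0.28, 0], "twist": [0, 0, 0], "fingers": 1}])

```text
clock: 5.32
position: [0.5776, 0.108, 0.1582]
ee_rot: [1.957, 2.457, 0.001]
force: [-2.4, 0.5, 1.3]
width: 1.001
gripper_force: 1.1
```

```bash
python3 - <<'E'
from go import *
need(.036,.044,.157,1)
s=get_image("scene")[:,:,::-1].copy(); k=6
im=cv2.resize(s[150:245,270:380],None,fx=k,fy=k,interpolation=cv2.INTER_CUBIC); cv2.imwrite("pics/crop3.png",im)
E
```

```text
clock 5.325 at [0.5776 0.108  0.1582] target [0.5953 0.1121 0.157 ] offset [0.    0.121 0.008] twist [0.0001 0.     0.    ]
tcp in box mm [ 17.9  44.  158.2] force [-2.4  0.5  1.3] width 92.1
```

View pics/crop3.png

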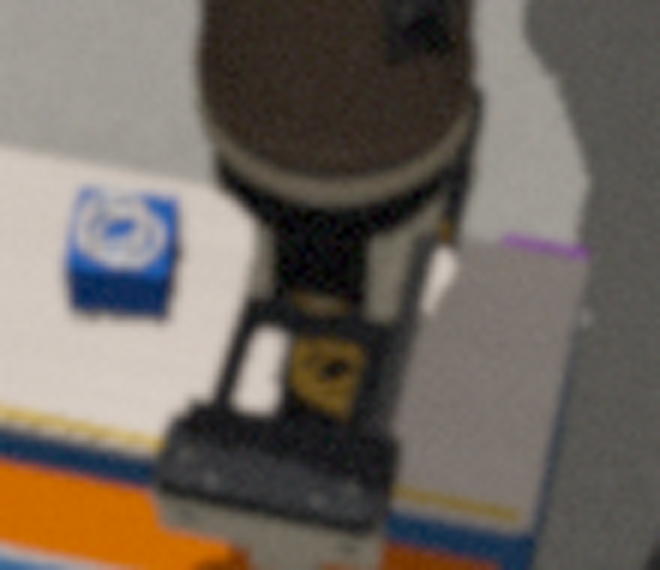

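The flap is open: a dark gap shows along the lip, from (80,445) to (460,520). The brass pack (gold at 325,370) sits between the fingers ahead of the rear one. Next I close the fingers while advancing, so the front finger stays put and the rear one pushes the pack.

>>> jog_arm(plan=[{"offset": [0, 0.013, 0], "twist": [0, 0, 0], "fingers": 0.91}, {"offset": [0, 0.026, 0], "twist": [0, 0, 0], "fingers": 0.83}, {"offset": [0, 0.04, 0], "twist": [0, 0, 0], "fingers": 0.74}, {"offset": [0, 0.053, 0], "twist": [0, 0, 0], "fingers": 0.65}, {"offset": [0, 0.066, 0], "twist": [0, 0, 0], "fingers": 0.57}, {"offset": [0, 0.08, 0], "twist": [0, 0, 0], "fingers": 0.48}, {"offset": [0, 0.093, 0], "twist": [0, 0, 0], "fingers": 0.39}, {"offset": [0, 0.106, 0], "twist": [0, 0, 0], "fingers": 0.3}, {"offset": [0, 0.106, 0], "twist": [0, 0, 0], "fingers": 0.3}])

```text
clock: 6.5
position: [0.5931, 0.1116, 0.1584]
ee_rot: [1.957, 2.457, 0.001]
force: [-2.1, -0.5, 2.3]
width: 0.649
gripper_force: 1.4
```

```bash
python3 - <<'E'
from go import *
need(.042,.044,.157,1)
E
```

```text
clock 6.5 at [0.5931 0.1116 0.1584] target [0.6011 0.1135 0.157 ] offset [0.    0.055 0.009] twist [0.0001 0.     0.    ]
tcp in box mm [ 33.7  44.  158.4] force [-2.1 -0.5  2.3] width 59.7
```

>>> jog_arm(plan=[{"offset": [0, 0.013, 0], "twist": [0, 0, 0], "fingers": 0.22}, {"offset": [0, 0.026, 0], "twist": [0, 0, 0], "fingers": 0.14}, {"offset": [0, 0.04, 0], "twist": [0, 0, 0], "fingers": 0.07}, {"offset": [0, 0.055, 0], "twist": [0, 0, 0], "fingers": 0.02}, {"offset": [0, 0.055, 0], "twist": [0, 0, 0], "fingers": 0.02}, {"offset": [0, 0.055, 0], "twist": [0, 0, 0], "fingers": 0.02}])

```text
clock: 7.25
position: [0.6009, 0.1134, 0.1582]
ee_rot: [1.957, 2.457, 0.001]
force: [-0.7, -0.4, 1.7]
width: 0.511
gripper_force: 0.8
```

```bash
python3 - <<'E'
from go import *
need(.042,.044,.157,1)
s=get_image("scene")[:,:,::-1].copy(); k=6
im=cv2.resize(s[150:245,270:380],None,fx=k,fy=k,interpolation=cv2.INTER_CUBIC); cv2.imwrite("pics/crop4.png",im)
E
```

```text
clock 7.25 at [0.6009 0.1134 0.1582] target [0.6011 0.1135 0.157 ] offset [0.    0.001 0.008] twist [0.0001 0.     0.    ]
tcp in box mm [ 41.8  43.9 158.2] force [-0.7 -0.4  1.7] width 47.0
```

View pics/crop4.png

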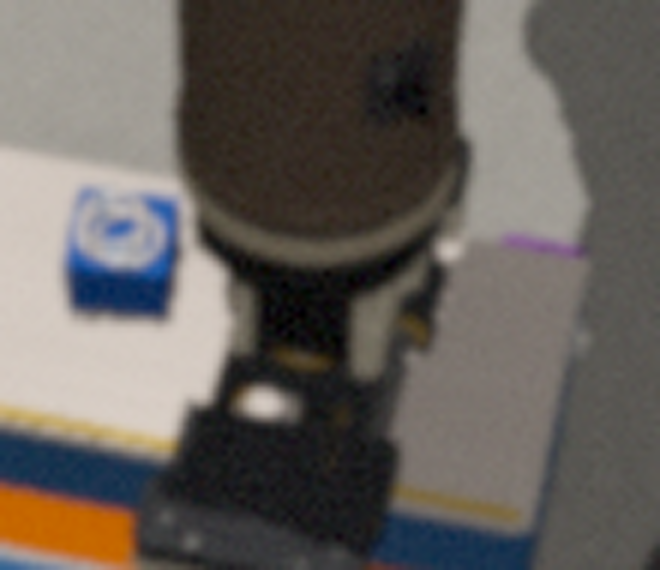

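>>> jog_arm(plan=[{"offset": [0, 0.02, 0], "twist": [0, 0, 0], "fingers": 0.02}, {"offset": [0, 0.04, 0], "twist": [0, 0, 0], "fingers": 0.02}, {"offset": [0, 0.05, 0], "twist": [0, 0, 0], "fingers": 0.02}, {"offset": [0, 0.05, 0], "twist": [0, 0, 0], "fingers": 0.02}, {"offset": [0, 0.05, 0], "twist": [0, 0, 0], "fingers": 0.02}])

```text
clock: 7.92
position: [0.6079, 0.115, 0.1582]
ee_rot: [-1.957, -2.457, 0.0]
force: [-1.0, -0.8, 0.7]
width: 0.51
gripper_force: 0.8
```

```bash
python3 - <<'E'
from go import *
need(.042,.044,.157,1)
s=get_image("scene")[:,:,::-1].copy(); k=6
im=cv2.resize(s[150:245,270:380],None,fx=k,fy=k,interpolation=cv2.INTER_CUBIC); im=(255*(im/255.)**.5).astype(np.uint8); cv2.imwrite("pics/crop5.png",im)
print([(d['conf'],np.round(np.array(d['at'])[::-1]*[640,400])) for d in landmark_of("brass_pack","scene")])
E
```

```text
clock 7.925 at [0.6079 0.115  0.1582] target [0.6011 0.1135 0.157 ] offset [ 0.    -0.047  0.008] twist [-0. -0.  0.]
tcp in box mm [ 49.   44.  158.2] force [-1.  -0.8  0.7] width 46.9
[(0.55, array([391., 317.])), (0.49, array([360., 200.]))]
```

View pics/crop5.png

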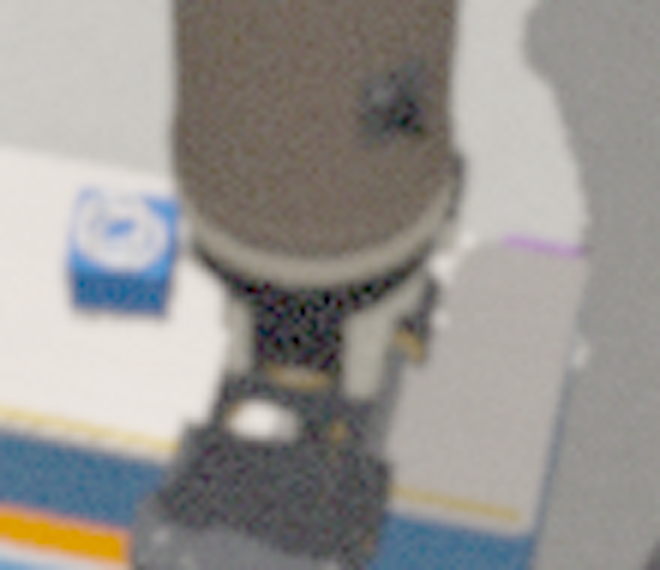

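A small gold spot at (340,428) has moved with the gripper. It may be a gripper part or the pack wedged between the fingers. I open the fingers with the front one staying put, so a wedged pack would be freed while the flap stays open.

>>> jog_arm(plan=[{"offset": [0, -0.02, 0], "twist": [0, 0, 0], "fingers": 0.15}, {"offset": [0, -0.04, 0], "twist": [0, 0, 0], "fingers": 0.28}, {"offset": [0, -0.06, 0], "twist": [0, 0, 0], "fingers": 0.41}, {"offset": [0, -0.08, 0], "twist": [0, 0, 0], "fingers": 0.54}, {"offset": [0, -0.1, 0], "twist": [0, 0, 0], "fingers": 0.67}, {"offset": [0, -0.12, 0], "twist": [0, 0, 0], "fingers": 0.8}, {"offset": [0, -0.14, 0], "twist": [0, 0, 0], "fingers": 0.93}, {"offset": [0, -0.15, 0], "twist": [0, 0, 0], "fingers": 1}, {"offset": [0, -0.15, 0], "twist": [0, 0, 0], "fingers": 1}, {"offset": [0, -0.15, 0], "twist": [0, 0, 0], "fingers": 1}])

```text
clock: 9.28
position: [0.5856, 0.1099, 0.1579]
ee_rot: [-1.957, -2.457, 0.001]
force: [-3.0, -0.7, 0.6]
width: 1.004
gripper_force: 1.5
```

```bash
python3 - <<'E'
from go import *
need(.042,.044,.157,1)
s=get_image("scene")[:,:,::-1].copy(); k=6
im=cv2.resize(s[150:245,270:380],None,fx=k,fy=k,interpolation=cv2.INTER_CUBIC); im=(255*(im/255.)**.6).astype(np.uint8); cv2.imwrite("pics/crop6.png",im)
E
```

```text
clock 9.275 at [0.5856 0.1099 0.1579] target [0.6011 0.1135 0.157 ] offset [0.    0.106 0.006] twist [-0.0002  0.      0.    ]
tcp in box mm [ 26.1  44.  157.9] force [-3.  -0.7  0.6] width 92.3
```

View pics/crop6.png

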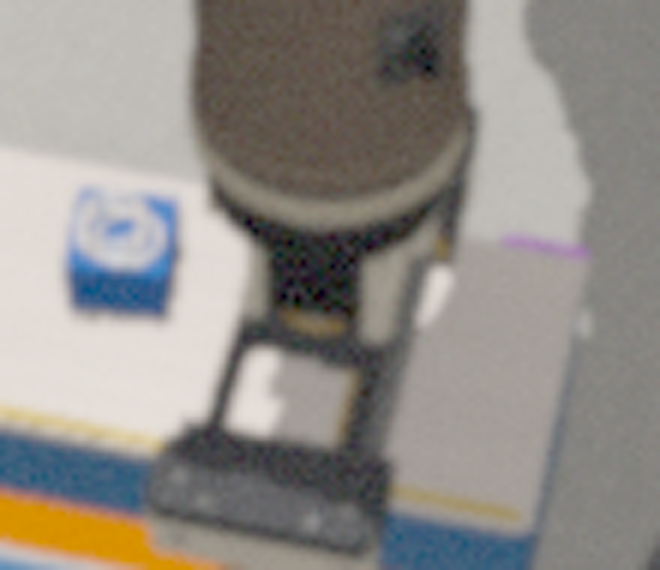

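The deck between the fingers is bare (290–340, 370–440) and the gold trim at (350,400) belongs to the gripper, so the pack has dropped. Now I lift to let the flap close.

>>> jog_arm(plan=[{"offset": [0, -0.01, -0.05], "twist": [0, 0, 0], "fingers": 1}, {"offset": [0, -0.02, -0.1], "twist": [0, 0, 0], "fingers": 1}, {"offset": [0, -0.02, -0.16], "twist": [0, 0, 0], "fingers": 1}, {"offset": [0, -0.02, -0.24], "twist": [0, 0, 0], "fingers": 1}, {"offset": [0, -0.02, -0.4], "twist": [0, 0, 0], "fingers": 1}, {"offset": [0, -0.02, -0.6], "twist": [0, 0, 0], "fingers": 1}, {"offset": [0, -0.02, -0.8], "twist": [0, 0, 0], "fingers": 1}, {"offset": [0, -0.02, -0.8], "twist": [0, 0, 0], "fingers": 1}])

```text
clock: 10.32
position: [0.5848, 0.1094, 0.2815]
ee_rot: [1.955, 2.455, 0.007]
force: [0.1, 0.2, -0.2]
width: 0.997
gripper_force: 0.0
```

>>> jog_arm(plan=[{"offset": [0.2, 0, 0], "twist": [0, 0, 0], "fingers": 1}, {"offset": [0.4, -0.2, 0], "twist": [0, 0, 0], "fingers": 1}, {"offset": [0.7, -0.4, 0], "twist": [0, 0, 0], "fingers": 1}, {"offset": [1, -0.6, 0], "twist": [0, 0, 0], "fingers": 1}, {"offset": [1, -0.6, 0], "twist": [0, 0, 0], "fingers": 1}, {"offset": [1, -0.6, 0], "twist": [0, 0, 0], "fingers": 1}])

```text
clock: 11.08
position: [0.462, 0.2351, 0.2782]
ee_rot: [1.956, 2.458, -0.0]
force: [0.7, -0.5, -0.0]
width: 1.0
gripper_force: 0.0
```

```bash
python3 - <<'E'
from go import *
need(.042,.044,.157,1)
s=get_image("scene")[:,:,::-1];t=get_image("top")[:,:,::-1]
a=cv2.resize(s[145:325,205:415],(400,343));c=cv2.resize(t[80:260,185:395],(400,343))
cv2.imwrite("pics/end.png",np.hstack([a,c]))
E
```

```text
clock 11.075 at [0.462  0.2351 0.2782] target [0.6011 0.1135 0.157 ] offset [-0.998  0.722  0.809] twist [0.     0.     0.0001]
tcp in box mm [-66.3 193.6 278.2] force [ 0.7 -0.5 -0. ] width 92.0
```

View pics/end.png

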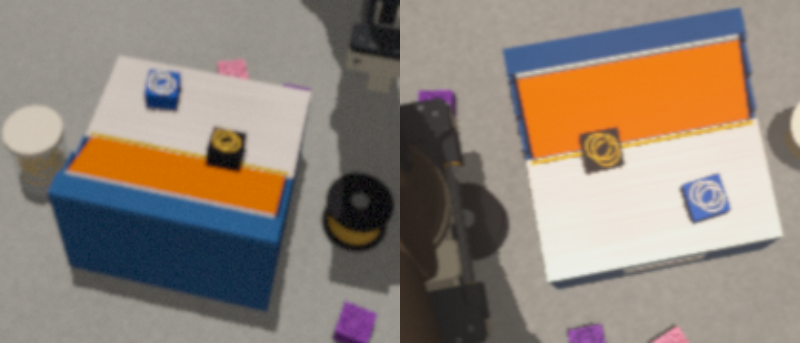

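The pack did not drop in. It is back at the lip, half over the edge (top panel 602,150; lip line at about the same row), and the flap is closed. It probably jammed between fingers only 47 mm apart, and the closing flap then swept it back. I'll measure its pose and try again with a wider gap and the flap opened further.

```bash
cat > pk.py <<'E'
from go import *
def inb(X): c,s=np.cos(b[2]),np.sin(b[2]); d=X[:2]-b[:2]; return np.round([c*d[0]+s*d[1],-s*d[0]+c*d[1],X[2]],4)
def pack():
    for n in C:
        im=get_image(n)[:,:,::-1]; v=im.max(2)
        roi=np.zeros((400,640),np.uint8); cv2.fillConvexPoly(roi,cv2.convexHull(np.array([proj(n,box2w(b,q)) for q in((-.1,.11,.13),(-.1,-.11,.13),(.09,-.105,.165),(.09,.105,.165))]).round().astype(np.int32)),255)
        m=((v<100)*255).astype(np.uint8)&roi; m=cv2.morphologyEx(m,cv2.MORPH_CLOSE,np.ones((5,5)))
        for c in cv2.findContours(m,0,2)[0]:
            if cv2.contourArea(c)<40: continue
            r=cv2.minAreaRect(c); print(n,"dark",np.round(r[0],1),np.round(r[1],1),round(r[2],1),"in box z.15",inb(onz(n,r[0],.15)))
        hsv=cv2.cvtColor(im,cv2.COLOR_BGR2HSV); o=cv2.inRange(hsv,(5,190,110),(18,255,255)); print(n,"orange px",int((o>0).sum()))
        for k in("brass_pack","steel_pack"): print(k,[(round(d['conf'],2),inb(onz(n,np.array(d['at'])[::-1]*[640,400],.13))) for d in landmark_of(k,n)])
E
python3 - <<'E'
from pk import *
pack(); need(.015,.044,.26,1)
E
```

```text
scene dark [323.5 224. ] [18. 19.] 90.0 in box z.15 [0.0205 0.0466 0.15  ]
scene dark [290. 199.] [ 6. 16.] 90.0 in box z.15 [-0.0287 -0.0432  0.15  ]
scene orange px 2054
brass_pack [(0.88, array([0.1825, 0.2205, 0.13  ])), (0.55, array([-0.0972,  0.0325,  0.13  ])), (0.44, array([-0.0798,  0.1126,  0.13  ]))]
steel_pack [(0.88, array([-0.0561, -0.0472,  0.13  ]))]
top orange px 4550
brass_pack [(0.9, array([-0.1834,  0.0954,  0.13  ])), (0.77, array([0.0185, 0.0489, 0.13  ])), (0.6, array([-0.201 ,  0.0177,  0.13  ])), (0.43, array([0.0899, 0.207 , 0.13  ]))]
steel_pack []
clock 11.475 at [0.4622 0.2349 0.2782] target [0.5748 0.1074 0.26  ] offset [-0.996  0.542  0.121] twist [-0.      0.     -0.0001]
tcp in box mm [-66.2 193.4 278.2] force [-0.1  0.  -0.6] width 92.1
```

>>> jog_arm(plan=[{"offset": [-0.25, 0.15, 0], "twist": [0, 0, 0], "fingers": 1}, {"offset": [-0.5, 0.3, 0], "twist": [0, 0, 0], "fingers": 1}, {"offset": [-0.75, 0.42, 0], "twist": [0, 0, 0], "fingers": 1}, {"offset": [-0.976, 0.542, 0.12], "twist": [0, 0, 0], "fingers": 1}, {"offset": [-0.976, 0.542, 0.35], "twist": [0, 0, 0], "fingers": 1}, {"offset": [-0.976, 0.542, 0.5], "twist": [0, 0, 0], "fingers": 1}, {"offset": [-0.976, 0.542, 0.5], "twist": [0, 0, 0], "fingers": 1}])

```text
clock: 12.35
position: [0.5729, 0.1105, 0.2017]
ee_rot: [-1.956, -2.456, 0.005]
force: [-0.7, 0.3, 1.4]
width: 1.001
gripper_force: 0.0
```

```bash
python3 - <<'E'
from pk import *
need(.015,.047,.155,1)
E
```

```text
clock 12.35 at [0.5729 0.1105 0.2017] target [0.5741 0.1104 0.155 ] offset [-0.003  0.009  0.311] twist [-0.0006  0.0001 -0.    ]
tcp in box mm [ 13.8  47.4 201.7] force [-0.7  0.3  1.4] width 92.1
```

>>> jog_arm(plan=[{"offset": [0, 0.009, 0.08], "twist": [0, 0, 0], "fingers": 1}, {"offset": [0, 0.009, 0.16], "twist": [0, 0, 0], "fingers": 1}, {"offset": [0, 0.009, 0.22], "twist": [0, 0, 0], "fingers": 1}, {"offset": [0, 0.009, 0.27], "twist": [0, 0, 0], "fingers": 1}, {"offset": [0, 0.009, 0.31], "twist": [0, 0, 0], "fingers": 1}, {"offset": [0, 0.03, 0.31], "twist": [0, 0, 0], "fingers": 1}, {"offset": [0, 0.06, 0.31], "twist": [0, 0, 0], "fingers": 1}, {"offset": [0, 0.09, 0.31], "twist": [0, 0, 0], "fingers": 1}, {"offset": [0, 0.09, 0.31], "twist": [0, 0, 0], "fingers": 1}])

```text
clock: 13.48
position: [0.5862, 0.1137, 0.1563]
ee_rot: [-1.956, -2.456, 0.003]
force: [-5.9, -2.2, 1.2]
width: 1.001
gripper_force: 3.0
```

```bash
python3 - <<'E'
from pk import *
need(.042,.047,.155,1)
E
```

```text
clock 13.475 at [0.5862 0.1137 0.1563] target [0.6004 0.1164 0.155 ] offset [-0.004  0.097  0.008] twist [-0.0004 -0.      0.    ]
tcp in box mm [ 27.5  47.6 156.3] force [-5.9 -2.2  1.2] width 92.1
```

>>> jog_arm(plan=[{"offset": [0, 0.015, 0], "twist": [0, 0, 0], "fingers": 0.9}, {"offset": [0, 0.03, 0], "twist": [0, 0, 0], "fingers": 0.8}, {"offset": [0, 0.045, 0], "twist": [0, 0, 0], "fingers": 0.71}, {"offset": [0, 0.06, 0], "twist": [0, 0, 0], "fingers": 0.61}, {"offset": [0, 0.075, 0], "twist": [0, 0, 0], "fingers": 0.51}, {"offset": [0, 0.09, 0], "twist": [0, 0, 0], "fingers": 0.41}, {"offset": [0, 0.103, 0], "twist": [0, 0, 0], "fingers": 0.33}, {"offset": [0, 0.113, 0], "twist": [0, 0, 0], "fingers": 0.26}, {"offset": [0, 0.113, 0], "twist": [0, 0, 0], "fingers": 0.26}, {"offset": [0, 0.113, 0], "twist": [0, 0, 0], "fingers": 0.26}, {"offset": [0, 0.113, 0], "twist": [0, 0, 0], "fingers": 0.26}])

```text
clock: 14.85
position: [0.6037, 0.1177, 0.1568]
ee_rot: [1.957, 2.457, 0.0]
force: [-2.1, -0.9, -0.4]
width: 0.631
gripper_force: 1.1
```

```bash
python3 - <<'E'
from pk import *
need(.042,.047,.155,1)
pack()
E
```

```text
clock 14.85 at [0.6037 0.1177 0.1568] target [0.6004 0.1164 0.155 ] offset [-0.004 -0.023  0.012] twist [ 0. -0.  0.]
tcp in box mm [ 45.4  47.6 156.8] force [-2.1 -0.9 -0.4] width 58.1
scene dark [290.  198.5] [ 5. 16.] 90.0 in box z.15 [-0.0301 -0.0436  0.15  ]
scene dark [302.1 212.6] [102.   62.4] 12.1 in box z.15 [ 0.0017 -0.0066  0.15  ]
scene orange px 138
brass_pack [(0.72, array([0.1851, 0.2208, 0.13  ])), (0.43, array([-0.0788,  0.1134,  0.13  ]))]
steel_pack [(0.85, array([-0.0634, -0.049 ,  0.13  ]))]
top dark [313.2 164.7] [100.8 109. ] 80.5 in box z.15 [-0.0062  0.0017  0.15  ]
top orange px 1569
brass_pack [(0.68, array([0.0877, 0.2074, 0.13  ])), (0.65, array([-0.0143,  0.007 ,  0.13  ])), (0.64, array([-0.2043,  0.017 ,  0.13  ]))]
steel_pack [(0.82, array([-0.0527, -0.0441,  0.13  ]))]
```

>>> jog_arm(plan=[{"offset": [0, 0.01, 0], "twist": [0, 0, 0], "fingers": 0.2}, {"offset": [0, 0.02, 0], "twist": [0, 0, 0], "fingers": 0.14}, {"offset": [0, 0.03, 0], "twist": [0, 0, 0], "fingers": 0.087}, {"offset": [0, 0.03, 0], "twist": [0, 0, 0], "fingers": 0.087}, {"offset": [0, 0.03, 0], "twist": [0, 0, 0], "fingers": 0.087}, {"offset": [0, 0.03, 0], "twist": [0, 0, 0], "fingers": 0.087}])

```text
clock: 15.9
position: [0.6079, 0.1187, 0.1567]
ee_rot: [-1.957, -2.458, -0.0]
force: [-1.7, -0.2, 1.2]
width: 0.545
gripper_force: 0.9
```

>>> jog_arm(plan=[{"offset": [-0.05, 0, 0], "twist": [0, 0, 0], "fingers": 0.087}, {"offset": [-0.12, 0, 0], "twist": [0, 0, 0], "fingers": 0.087}, {"offset": [-0.2, 0, 0], "twist": [0, 0, 0], "fingers": 0.087}, {"offset": [-0.28, 0, 0], "twist": [0, 0, 0], "fingers": 0.087}, {"offset": [-0.36, 0, 0], "twist": [0, 0, 0], "fingers": 0.087}, {"offset": [-0.43, 0, 0], "twist": [0, 0, 0], "fingers": 0.087}, {"offset": [-0.5, 0, 0], "twist": [0, 0, 0], "fingers": 0.087}, {"offset": [-0.5, 0, 0], "twist": [0, 0, 0], "fingers": 0.087}])

```text
clock: 16.9
position: [0.6252, 0.0433, 0.1568]
ee_rot: [1.959, 2.454, -0.001]
force: [-2.6, -3.8, 2.6]
width: 0.541
gripper_force: 1.8
```

```bash
python3 - <<'E'
from pk import *
need(.042,.047,.155,1)
im=get_image("scene")[:,:,::-1]; cv2.imwrite("pics/s7.png",im); hsv=cv2.cvtColor(im,cv2.COLOR_BGR2HSV)
# colours along box-x lines in the scene view at deck height, for y=.03,.045,.06
for y in(.02,.035,.05,.065,.08,.1):
    print(y,[(x,tuple(int(v) for v in hsv[tuple(proj("scene",box2w(b,(x/1e3,y,.13))).round().astype(int)[::-1])])) for x in range(-30,110,10)])
print([(round(d['conf'],2),np.round(np.array(d['at'])[::-1]*[640,400])) for d in landmark_of("brass_pack","scene")])
E
```

```text
clock 16.9 at [0.6252 0.0433 0.1568] target [0.6004 0.1164 0.155 ] offset [ 0.512 -0.053  0.011] twist [ 0.0001  0.0003 -0.0003]
tcp in box mm [ 49.8 -29.8 156.8] force [-2.6 -3.8  2.6] width 49.8
0.02 [(-30, (13, 25, 124)), (-20, (12, 27, 124)), (-10, (10, 25, 122)), (0, (17, 28, 127)), (10, (14, 31, 124)), (20, (21, 124, 113)), (30, (113, 55, 79)), (40, (105, 187, 71)), (50, (105, 173, 81)), (60, (107, 165, 82)), (70, (11, 194, 100)), (80, (11, 23, 89)), (90, (106, 176, 81)), (100, (104, 187, 83))]
0.035 [(-30, (14, 31, 123)), (-20, (13, 29, 125)), (-10, (15, 33, 123)), (0, (15, 36, 128)), (10, (13, 25, 123)), (20, (20, 38, 20)), (30, (162, 55, 23)), (40, (165, 73, 21)), (50, (20, 177, 105)), (60, (20, 184, 104)), (70, (12, 215, 108)), (80, (113, 49, 83)), (90, (106, 177, 82)), (100, (106, 183, 78))]
0.05 [(-30, (13, 25, 123)), (-20, (11, 32, 127)), (-10, (8, 31, 124)), (0, (15, 29, 125)), (10, (16, 24, 116)), (20, (0, 32, 24)), (30, (106, 108, 26)), (40, (165, 49, 21)), (50, (21, 185, 105)), (60, (21, 172, 101)), (70, (13, 211, 104)), (80, (150, 3, 92)), (90, (105, 177, 141)), (10
[... 373 characters left out ...]
9, 125)), (-10, (15, 29, 125)), (0, (16, 26, 126)), (10, (11, 28, 126)), (20, (21, 116, 127)), (30, (108, 118, 82)), (40, (103, 210, 79)), (50, (105, 169, 83)), (60, (105, 200, 79)), (70, (15, 255, 165)), (80, (114, 8, 161)), (90, (105, 174, 151)), (100, (104, 169, 155))]
0.1 [(-30, (14, 26, 126)), (-20, (13, 29, 125)), (-10, (12, 30, 129)), (0, (13, 28, 165)), (10, (13, 22, 211)), (20, (22, 120, 202)), (30, (112, 29, 98)), (40, (105, 186, 78)), (50, (106, 177, 78)), (60, (106, 157, 83)), (70, (15, 255, 178)), (80, (156, 8, 158)), (90, (104, 182, 150)), (100, (105, 173, 150))]
[(0.87, array([322., 230.])), (0.58, array([360., 202.])), (0.57, array([390., 316.])), (0.49, array([328., 187.]))]
```

```bash
python3 - <<'E'
from pk import *
im=cv2.imread("pics/s7.png"); hsv=cv2.cvtColor(im,cv2.COLOR_BGR2HSV)
def cls(h): return 'G' if 17<=h[0]<=28 and h[1]>110 else 'O' if 5<=h[0]<17 and h[1]>150 else '#' if h[2]<48 else 'b' if 98<h[0]<118 and h[1]>110 else '.'
for x in range(10,84,3):
    print(x,''.join(cls(hsv[tuple(proj("scene",box2w(b,(x/1e3,y/1e3,.13))).round().astype(int)[::-1])]) for y in range(-10,116,2)))
E
```

```text
10 ...............................................................
13 ...............................................................
16 .......................##....#....#............................
19 GGGG..GGGGGGGGG....##################G.GGGGG.GGGG.......G......
22 ....G.....G....GG.###################.G..............GG..GGG...
25 ..................####G##############..........................
28 .................#####################.........................
31 #...bb...bbbb..bb.####################.....bbb..bb....bb...bbb.
34 #bbbbbbbbbbbbbbbb#####################bbbbbbbbbbbbbbbbbbbbbbbbb
37 #bbbbbbbbbbbbbbbb######################bbbbbbbbbbbbbbbbbbbbbbbb
40 #bbbbbbbbbbbbbbbbb#######GG############bbbbbbbbbbbbbbbbbbbbbbbb
43 #bbbbbbbbbbbbbbbb###GGGGGGGG#G#########bbbbbbbbbbbbbbbbbbbbbbbb
46 bbbbbbbbbbbbbbbbbb##GGGGGGGGGGG.#######bbbbbbbbbbbbbbbbbbbbbbbb
49 #bbbbbbbbbbbbbbbbb#GGGGGGGGGGGGGGGG####bbbbbbbbbbbbbbbbbbbbbbbb
52 .bbbbbbbbbbbbbbbbb.GGGGGGGGGGGGGGGGGG##bbbbbbbbbbbbbbbbbbbbbbbb
55 bbbbbbbbbbbbbbbbbb..GGGGGGGGGGGGGGGGG##bbbbbbbbbbbbbbbbbbbbbbbb
58 bbbbbbbbbbbbbbbbbbb.GGGGGGGGGGGGGGGGGG#bbbbbbbbbbbbbbbbbbbbbbbb
61 bbbbbbbbbbbbbbbbbbb..GGGGGGGGGGGGGGGG##bbbbbbbbbbbbbbbbbbbbbbbb
64 bb...bbb...bb...bb..#..GGGGGGGGGGGOG.#.....bb...............b..
67 .......................OOOOOOOOOG.OOO.......OO...OOO..OOO...OO.
70 .OOOOOOOOOOOOOOOOOOOOOOOOOOOOOOOOOOOOOOOOOOOOOOOOOOOOOOOOOOOOOO
73 .OOOOOOOOOOOOOOOOOOOOOOOOOOOOOOOOOOOOOOOOOOOOOOOOOOOOOOOOOOOOOO
76 ...OO...OO...OO...OO....OO...OO..............O.........OO...OO.
79 ...............................................................
82 ........b....b.................................................
```

The pixel map shows the pack standing nose-down at the lip. The visible orange band implies the flap is open only about 0.5 rad, so the fingertip front is thinner than I assumed. I advance the finger step by step, watching the force, to open the flap further.

>>> jog_arm(plan=[{"offset": [0, 0.02, 0], "twist": [0, 0, 0], "fingers": 0.087}, {"offset": [0, 0.04, 0], "twist": [0, 0, 0], "fingers": 0.087}, {"offset": [0, 0.05, 0], "twist": [0, 0, 0], "fingers": 0.087}, {"offset": [0, 0.05, 0], "twist": [0, 0, 0], "fingers": 0.087}])

```text
clock: 17.5
position: [0.6294, 0.0459, 0.1553]
ee_rot: [-1.956, -2.454, 0.008]
force: [-8.5, -4.9, -0.5]
width: 0.541
gripper_force: 4.3
```

```bash
cat > mp.py <<'E'
from pk import *
def cls(h): return 'G' if 17<=h[0]<=28 and h[1]>110 else 'O' if 5<=h[0]<17 and h[1]>150 else '#' if h[2]<48 else 'b' if 98<h[0]<118 and h[1]>110 else '.'
def mp():
    hsv=cv2.cvtColor(np.ascontiguousarray(get_image("scene")[:,:,::-1]),cv2.COLOR_BGR2HSV)
    for x in range(10,84,5):
        print(x,''.join(cls(hsv[tuple(proj("scene",box2w(b,(x/1e3,y/1e3,.13))).round().astype(int)[::-1])]) for y in range(-110,116,4)))
if __name__=="__main__": need(.042,.047,.155,1); mp()
E
python3 mp.py
```

```text
clock 17.5 at [0.6294 0.0459 0.1553] target [0.6004 0.1164 0.155 ] offset [ 0.501 -0.084  0.002] twist [-0.001   0.0001 -0.0001]
tcp in box mm [ 54.5 -28.2 155.3] force [-8.5 -4.9 -0.5] width 49.8
10 .......#..........####...................................
15 .......##.........#####..................................
20 .GGGG..##.......#########.GGGGGGGGGGGGGGGGGG.GG.G.GGGG...
25 ......####################...............................
30 ......####################..b..........b..b.......b......
35 bbbb..####################bbbbbbbbbbbbbbbbbbbbbbbbbbbbbbb
40 bbbbb#####################bbbbbbbbbbbbbbbbbbbbbbbbbbbbbbb
45 bbbbb#####################bbbbbbbbbbbbbbbbbbbbbbbbbbbbbbb
50 bbbb####################G#bbbbbbbbbbbbbbbbbbbbbbbbbbbbbbb
55 bbb.####################G..bbbbbbbbbbbbbbbbbbbbbbbbbbbbbb
60 bbb....##....############.bbbbbbbbbbbbbbbbbbbbbbbbbbbbbbb
65 bbb...........#.#########bbbbbbbbbbbbbbbbbbbbbbbbbbbbbbbb
70 bbb................#..###bbbbbbbbbbbbbbbbbbbbbbbbbbbbbbbb
75 ......................###..bb.b.bb.b.bb.bb..............b
80 .......................#.................................
```

The pack has gone from the opening: the lip line and interior are clear across its position. Now I lift straight up and let the flap close.

>>> jog_arm(plan=[{"offset": [0, 0, 0], "twist": [0, 0, 0], "fingers": 0.087}, {"offset": [0, 0, 0], "twist": [0, 0, 0], "fingers": 0.087}, {"offset": [0, -0.04, -0.02], "twist": [0, 0, 0], "fingers": 0.087}, {"offset": [0, -0.06, -0.08], "twist": [0, 0, 0], "fingers": 0.087}, {"offset": [0, -0.06, -0.15], "twist": [0, 0, 0], "fingers": 0.087}, {"offset": [0, -0.06, -0.25], "twist": [0, 0, 0], "fingers": 0.087}, {"offset": [0, -0.06, -0.45], "twist": [0, 0, 0], "fingers": 0.087}, {"offset": [0, -0.06, -0.65], "twist": [0, 0, 0], "fingers": 0.087}, {"offset": [0, -0.06, -0.8], "twist": [0, 0, 0], "fingers": 0.087}, {"offset": [0, -0.06, -0.8], "twist": [0, 0, 0], "fingers": 0.087}])

```text
clock: 18.8
position: [0.6249, 0.0456, 0.2795]
ee_rot: [1.954, 2.455, 0.006]
force: [0.2, -0.1, 0.3]
width: 0.546
gripper_force: 0.0
```

>>> jog_arm(plan=[{"offset": [0.2, -0.05, 0], "twist": [0, 0, 0], "fingers": 0.087}, {"offset": [0.4, -0.25, 0], "twist": [0, 0, 0], "fingers": 0.087}, {"offset": [0.6, -0.45, 0], "twist": [0, 0, 0], "fingers": 0.087}, {"offset": [0.8, -0.6, 0], "twist": [0, 0, 0], "fingers": 0.087}, {"offset": [1, -0.8, 0], "twist": [0, 0, 0], "fingers": 0.087}, {"offset": [1, -0.8, 0], "twist": [0, 0, 0], "fingers": 0.087}])

```text
clock: 19.55
position: [0.4703, 0.1669, 0.2763]
ee_rot: [-1.95, -2.461, 0.0]
force: [0.2, -0.7, -0.1]
width: 0.543
gripper_force: 0.0
```

>>> jog_arm(plan=[{"offset": [0.25, 0, 0], "twist": [0, 0, 0], "fingers": 0.087}, {"offset": [0.5, 0, 0], "twist": [0, 0, 0], "fingers": 0.087}, {"offset": [0.75, 0, 0], "twist": [0, 0, 0], "fingers": 0.087}, {"offset": [0.75, 0, 0], "twist": [0, 0, 0], "fingers": 0.087}])

```text
clock: 20.05
position: [0.4471, 0.2771, 0.2761]
ee_rot: [-1.951, -2.461, -0.0]
force: [-0.2, -0.7, -0.0]
width: 0.545
gripper_force: 0.0
```

```bash
python3 mp.py; python3 - <<'E'
from pk import *
pack()
for n in C:
    for k in("wire_spool","ring_jar"): print(n,k,[(round(d['conf'],2),onz(n,np.array(d['at'])[::-1]*[640,400],0).round(3)[:2]) for d in landmark_of(k,n)])
E
```

```text
clock 20.05 at [0.4471 0.2771 0.2761] target [0.6004 0.1164 0.155 ] offset [-1.277  0.751  0.807] twist [-0.     -0.0001  0.0007]
tcp in box mm [-71.6 237.9 276.1] force [-0.2 -0.7 -0. ] width 50.1
10 .........................................................
15 .........................................................
20 GGGGGGGGGGGGGGG.GG.G.GGGGGGGG.GG.GG.GGGGGGG.GG.GG.GGGG.GG
25 OGOOGOGGOGGOGOOOOOGOOOOOGOOGOOOOGOOGOOGOOGOGOOGOOGOOGOGOO
30 OOOOOOOOOOOOOOOOOOOOOOOOOOOOOOOOOOOOOOOOOOOOOOOOOOOOOOOOO
35 OOOOOOOOOOOOOOOOOOOOOOOOOOOOOOOOOOOOOOOOOOOOOOOOOOOOOOOOO
40 OOOOOOOOOOOOOOOOOOOOOOOOOOOOOOOOOOOOOOOOOOOOOOOOOOOOOOOOO
45 OOOOOOOOOOOOOOOOOOOOOOOOOOOOOOOOOOOOOOOOOOOOOOOOOOOOOOOOO
50 OOOOOOOOOOOOOOOOOOOOOOOOOOOOOOOOOOOOOOOOOOOOOOOOOOOOOOOOO
55 OOOOOOOOOOOOOOOOOOOOOOOOOOOOOOOOOOOOOOOOOOOOOOOOOOOOOOOOO
60 OOOOOOOOOOOOOOOOOOOOOOOOOOOOOOOOOOOOOOOOOOOOOOOOOOOOOOOOO
65 OOOOOOOOOOOOOOOOOOOOOOOOOOOOOOOOOOOOOOOOOOOOOOOOOOOOOOOOO
70 OOOOOOOOOOOOOOOOOOOOOOOOOOOOOOOOOOOOOOOOOOOOOOOOOOOOOOOOO
75 OOOO.OO.OOOOOOO.OOOOOOOOOO.OO.O.OO.O.OO.OOOO.OOOO.OOOOOOO
80 .........................................................
scene dark [289.8 198.7] [16.1  5.7] 5.2 in box z.15 [-0.0296 -0.0438  0.15  ]
scene orange px 2097
brass_pack [(0.67, array([-0.1067,  0.0242,  0.13  ])), (0.66, array([0.1902, 0.2158, 0.13  ])), (0.57, array([-0.0725,  0.1166,  0.13  ]))]
steel_pack [(0.56, array([-0.0641, -0.0516,  0.13  ]))]
top orange px 4716
brass_pack [(0.82, array([-0.1784,  0.1   ,  0.13  ])), (0.8, array([0.0919, 0.202 , 0.13  ])), (0.75, array([-0.2003,  0.0179,  0.13  ]))]
steel_pack [(0.43, array([-0.0146,  0.0072,  0.13  ]))]
scene wire_spool [(0.8, array([0.512, 0.256]))]
scene ring_jar [(0.7, array([ 0.617, -0.145]))]
top wire_spool [(0.7, array([0.509, 0.263]))]
top ring_jar []
```

The flap is fully closed, the brass pack is no longer on the deck, and the blue pack, spool and jar are where they were.

```bash
python3 -c "
from cell import sign_off
print(sign_off())"
```

```text
the job is handed in; nothing more can be done
None
```

I handed the job in at about 20.5 s. The brass pack went over the lip on the second try and is no longer on the deck, so it should be in the box, though I did not see it land. The flap is fully closed, and the blue pack and wire spool are where they stood; the ring jar reads within 10 mm of its start in the one camera that found it. On the first try I let the flap close too early and it swept the pack back onto the lip.

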